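Sound the block heater's wells and mark the blocked one

ROBOT

A 6-joint arm with a two-finger parallel gripper is mounted at the origin on the work surface; the furniture and walls round the work are solid. World frame = base frame: x ahead of the robot, y to its left, z up, the work surface at z = 0. Lengths are in m, angles in rad, forces in N, time in s.
With the tool pointing down it reaches from about 0.325 to 0.75 m from the base axis. Payload 7.6 kg.
Tool frame: the origin (TCP) lies at the very end of the fingers, on their centre line; the grasp point (between the pads) lies 19 mm behind it; z points along the fingers, y is the direction in which the jaws open and shut (so a half turn about z gives the same grasp; the last joint's range is limited). The gripper opens to 85 mm and grips with 20 to 120 N. Pads are 22 mm wide; open, the fingers measure 114 mm over their backs; the gripper's body (76 mm by 85 mm) begins 54 mm behind the grasp point. The pads swing forward as they close: fully open they stand 13 mm farther back than shut.
Start: joints at [-1.205, 0.052, 1.401, -0, 1.689, -0.07], TCP at [0.222, -0.476, 0.231] pointing down, gripper open.
Joint ranges: [-2.9, 2.9], [-0.91, 2.17], [0.12, 2.37], [-1.06, 4.2], [0.26, 2.73], [-2.93, 2.93]. Speed limits (rad/s): [2.57, 2.57, 3.01, 3.14, 3.14, 3.14].

INTERFACE

Orientations are given as a unit quaternion [x, y, z, w].
In Python, from cell import get_obs, snapshot, finish_job gives the robot as it stands.
- The arm moves only by the shell command python3 -m pendant 'ROWS'. ROWS is text: rows parted by semicolons, each of 7 numbers parted by spaces: the finger opening in mm, from 0 to 85.4, then the shift along the tool's x, y, z in mm, then the turn, a rotation vector about the tool's x, y, z in rad. A call has 1 to 10 rows; each row is the pose to reach, as a shift and turn from the pose commanded when the call began, along the tool's axes at that moment; what a row does not reach only later rows make up. A row lasts 1/10 s, in which the tool goes at most 50 mm and 8.59 degrees, less where a joint would pass 70% of its speed; a pose out of reach is approached as far as the arm can. A call with a gripper value outside its range is refused whole. The fingers move at their own pace and stop on an object; the grip force is fixed at half the most. Time passes only in rows, so rows that repeat a pose let the fingers close. It gives the time, the measured TCP pose, the force and the opening at its end, in the units of the state.
- get_obs(): the state, without advancing time (a new reading comes with each control period).
- snapshot(name): name is "scene" or "top"; returns a dict with "color" (480x640x3 uint8, blue, green, red), "mtx" (3x3 intrinsics, pixels), "k1" (the pictures are not rectified: a ray, as slopes to the right and down, at radius r is drawn at 1 + k1 r^2 times it, then the intrinsics apply), "world_to_cam" (4x4, takes a point from world to camera coordinates). Camera axes: x right, y down, z forward; pixel columns grow to the right and rows downward; lengths in m; the calibration is good to about 2 mm. A picture is of the moment at which its call begins. There is no depth.
- finish_job(): hands the job in, once; it reports no verdict.
The state is a dict: "t": time; "q": joint angles; "qd": joint speeds; "joint_torque": joint torques, N m; "position": TCP position; "orientation": TCP orientation; "wrist_force": force on the tool from outside, world axes, zero at the start; "ft_torque": the same for the moment, N m; "gripper_width": opening from 0.0 (shut) to 1.0 (fully open).
Only numpy, scipy, OpenCV 4.12 (cv2) and the standard library are available. Lean on these libraries where they do the work, as an engineer would, in place of code of your own. Each camera call takes 0.05 s, during which the arm holds its last target.

TASK

One of the three wells of the block heater has a spacer slug jammed part-way down; the other two are clear. Sound them with the depth rod, lowering it gently in your grip (never let it drop down a well), until you find the shallow well; let the rod stand free on the slug there, then slide its collar down until it lies flat on the block so that the slug's depth can be read, and leave it like that. Leave the tip box, the strip plate and the timer where they are.

Things in the scene. Friction and masses are not known exactly. Their poses are not given: they have to be found in the camera images.
- block_heater: grey block heater, 135 (its x) x 215 (its y) x 78 mm high, fixed to the bench; a bare aluminium block (78 x 172 mm) stands out of the grey housing, its flat top face 78 mm above the bench. Three round wells in a row along its y, 50 mm apart, look alike. Origin: centre of the underside; its -x side carries the control panel (nothing there moves), z is up
- well_a (a point): centre of the mouth of the well on the heater's +y side, in the plane of the block's top face; axes as the heater's. Each well: vertical bore 13.5 mm in diameter with a 2 mm chamfer at the mouth; a clear well is 52 mm deep with a flat floor. In the blocked well (any of the three, different from run to run) the flat top of the fixed slug lies 30 to 38 mm below the mouth
- well_b (a point): centre of the mouth of the middle well (see well_a)
- well_c (a point): centre of the mouth of the well on the heater's -y side (see well_a)
- rod_stand: fixed steel foot, 72 mm in diameter, with an upright 25 mm tube, 52 mm high, in which the depth rod stands loosely at the start (bore 13 mm, its floor 12 mm above the bench). Origin: centre of the underside
- depth_rod: steel depth rod, loose, with collar 0.16 kg: a round rod 10 mm in diameter and 93 mm long with a tapered tip and graduation rings; at its top a knurled knob 20 mm in diameter, from 77 to 93 mm above the tip. Origin: the tip; z points from the tip to the knob (up). On the rod slides the collar, a plain round steel disc 60 mm in diameter and 8 mm thick with a low boss (18 mm across, 3 mm high) on top
- rod_tip (a point): tip of the depth rod
- rod_knob (a point): middle of the knob, 85 mm above the tip, where the rod is held (grasp 20 mm wide). With the collar right up, the collar's top face lies 7 mm below the knob
- collar (a joint): how far the collar has been slid down the rod, m: 0 = right up (its underside 62 mm above the tip), at most 0.045. Starts between 0 and 0.005. It stays by friction where it is put; sliding it takes about 2.5 N along the rod
- collar_foot (a point): centre of the collar's flat underside, on the rod's axis; z as the rod's
- tip_box: bystander, loose: milky pipette tip box with green plate, 86 x 122 x 64 mm; origin under its centre
- strip_plate: bystander, loose: low dark red plate with white strips, 85 x 128 x 15 mm; origin under its centre
- timer: bystander, loose: small white bench timer, 60 x 62 x 28 mm; origin under its centre
Things that resemble listed ones, but are neither listed nor needed, are in the scene too. Leave any red or yellow look-alike of the depth_rod alone.

How it is judged:
On the way:
1. the rod stands free, at rest, on the slug in the blocked well, let go, its collar still clear of the block (((horizontal distance between rod_tip and well_a below 0.008 m and z of rod_tip in the frame of well_a between -0.043 and -0.025 m and z of collar_foot in the frame of well_a above 0.008 m) or (horizontal distance between rod_tip and well_b below 0.008 m and z of rod_tip in the frame of well_b between -0.043 and -0.025 m and z of collar_foot in the frame of well_b above 0.008 m) or (horizontal distance between rod_tip and well_c below 0.008 m and z of rod_tip in the frame of well_c between -0.043 and -0.025 m and z of collar_foot in the frame of well_c above 0.008 m)) and contact force between the fingers and depth_rod below 0.05 N and linear speed of depth_rod below 0.01 m/s), for 0.2 s.
At the end, for the whole second after the job is handed in: The depth rod stands in the blocked well, tip 25 to 43 mm below the mouth and within 8 mm of the well's axis, upright within 0.06 rad, its collar's underside within 2 mm of the block's top face; it is let go and at rest; tip box, strip plate and timer are within 30 mm of where they stood (((horizontal distance between rod_tip and well_a below 0.008 m and z of rod_tip in the frame of well_a between -0.043 and -0.025 m and z of collar_foot in the frame of well_a below 0.002 m) or (horizontal distance between rod_tip and well_b below 0.008 m and z of rod_tip in the frame of well_b between -0.043 and -0.025 m and z of collar_foot in the frame of well_b below 0.002 m) or (horizontal distance between rod_tip and well_c below 0.008 m and z of rod_tip in the frame of well_c between -0.043 and -0.025 m and z of collar_foot in the frame of well_c below 0.002 m)) and angle between depth_rod's own z axis and vertical below 0.06 rad and contact force between the fingers and depth_rod below 0.05 N and linear speed of depth_rod below 0.01 m/s); the robot touches nothing.
It fails at once if the depth rod is let drop down a well (((horizontal distance between rod_tip and well_a below 0.008 m and z of rod_tip in the frame of well_a below 0 m) or (horizontal distance between rod_tip and well_b below 0.008 m and z of rod_tip in the frame of well_b below 0 m) or (horizontal distance between rod_tip and well_c below 0.008 m and z of rod_tip in the frame of well_c below 0 m)) and contact force between the fingers and depth_rod below 0.02 N and linear speed of depth_rod above 0.2 m/s).
It fails at once if the tip box is displaced by more than 30 mm (distance of tip_box from where it was at the start of the episode above 0.03 m).
It fails at once if the strip plate is displaced by more than 30 mm (distance of strip_plate from where it was at the start of the episode above 0.03 m).
It fails at once if the timer is displaced by more than 30 mm (distance of timer from where it was at the start of the episode above 0.03 m).
It also fails if it takes over 51 s, if anything falls off the work surface, if the arm or the gripper's body presses on something with over 40 N, if the wrist force passes 120 N, or if a joint passes its speed limit or range.

## Working session

There is one attempt and no reset: what is moved stays moved. The work goes in short steps, Python scripts to look and compute and a shell command to move; the robot and the scene stay as the last step left them, time stands still between calls to the robot, and variables do not carry over. Pictures are saved under pics/ and viewed, and the job is handed in when it is done.

```bash
mkdir -p pics; ls; python3 - <<'E'
from cell import *
import cv2
o=get_obs(); print({k:o[k] for k in('t','position','orientation','wrist_force','gripper_width')})
for n in('scene','top'):
    s=snapshot(n); cv2.imwrite(f'pics/{n}0.png',s['color']); print(n,s['mtx'].tolist() if hasattr(s['mtx'],'tolist') else s['mtx'],s['k1'],s['world_to_cam'])
E
```

```text
pics
{'t': 0.0, 'position': array([ 0.22154205, -0.47563581,  0.23046571]), 'orientation': array([ 9.76349201e-01,  2.16198073e-01, -1.06546162e-04, -7.86883342e-04]), 'wrist_force': array([-0.77251695,  0.12411492, -0.28667424]), 'gripper_width': 0.9989530657495351}
scene [[548.2026535760542, 0.0, 319.36935620083494], [0.0, 548.2026535760542, 245.2376047372678], [0.0, 0.0, 1.0]] -0.10301331667779318 [[-0.61557717 -0.78792278 -0.0155703   0.31842257]
 [-0.54545845  0.44024186 -0.71320557  0.27781303]
 [ 0.56880561 -0.43054012 -0.70078198  0.91255103]
 [ 0.          0.          0.          1.        ]]
top [[476.83167814768035, 0.0, 316.26966346883376], [0.0, 476.83167814768035, 236.48745694831538], [0.0, 0.0, 1.0]] 0.03479676589424398 [[-0.01993013 -0.99976803  0.00816537  0.09072803]
 [-0.99737559  0.01931255 -0.06977786  0.44247504]
 [ 0.06960398 -0.00953462 -0.99752914  1.10516647]
 [ 0.          0.          0.          1.        ]]
```

View pics/scene0.png

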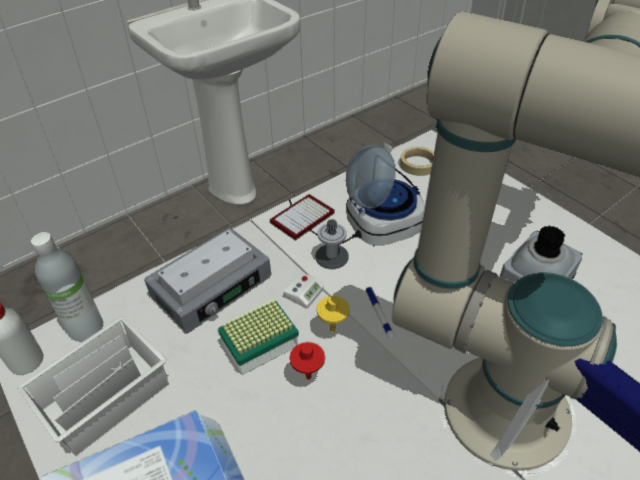

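View pics/top0.png

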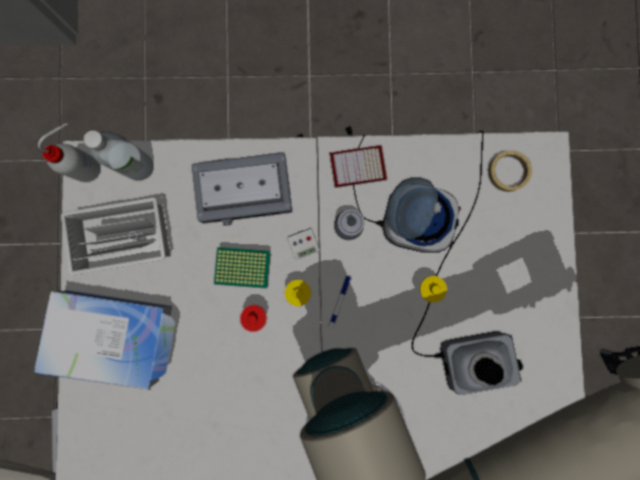

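The top view shows the heater around (240,187) with three wells, and the steel rod in its stand at (349,222). The scene view shows the same rod at about (331,230). I'll enlarge both areas.

```bash
python3 - <<'E'
import cv2,numpy as np
t=cv2.imread('pics/top0.png');s=cv2.imread('pics/scene0.png')
R=lambda i,x,y,w,h,k:cv2.resize(i[y:y+h,x:x+w],None,fx=k,fy=k,interpolation=cv2.INTER_CUBIC)
cv2.imwrite('pics/c1.png',R(t,185,145,110,80,7))
a=R(t,320,195,60,55,7);b=R(s,305,210,55,65,7)
c=np.zeros((455,805,3),np.uint8);c[:385,:420]=a;c[:455,420:805]=b;cv2.imwrite('pics/c2.png',c[:,:800])
cv2.imwrite('pics/c3.png',R(s,140,225,135,105,5.5))
E
```

```text
(no output)
```

View pics/c1.png

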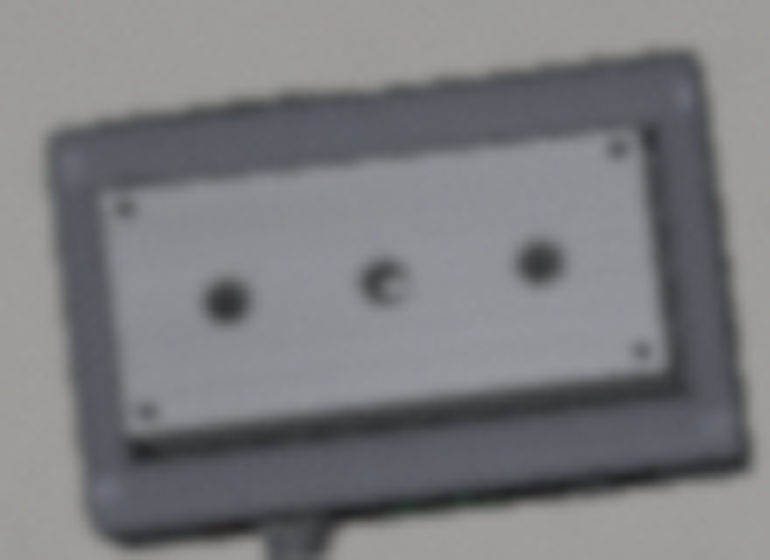

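View pics/c2.png

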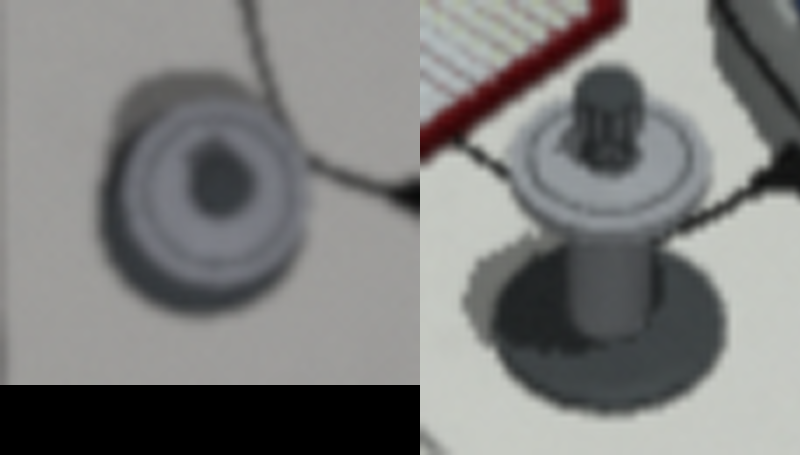

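View pics/c3.png

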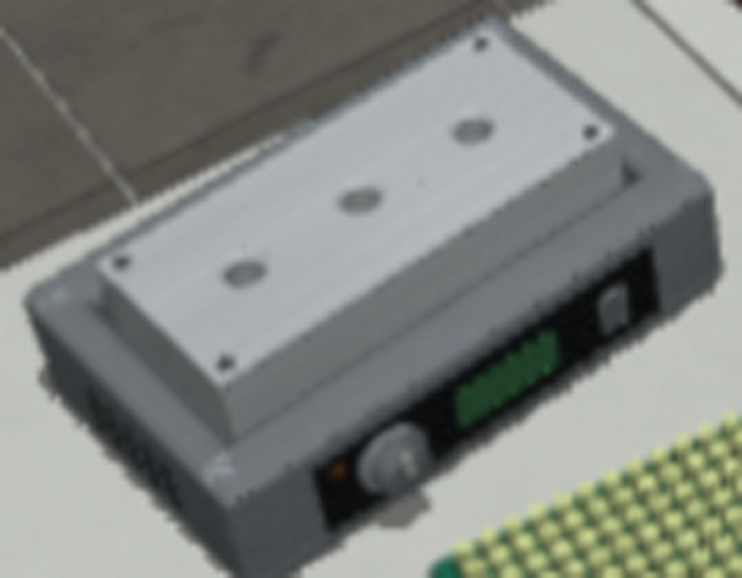

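```bash
cat > h.py <<'E'
import numpy as np,cv2
from cell import *
K={'scene':(548.2026535760542,319.36935620083494,245.2376047372678,-0.10301331667779318),'top':(476.83167814768035,316.26966346883376,236.48745694831538,0.03479676589424398)}
W={'scene':np.array([[-0.61557717,-0.78792278,-0.0155703,0.31842257],[-0.54545845,0.44024186,-0.71320557,0.27781303],[0.56880561,-0.43054012,-0.70078198,0.91255103]]),
'top':np.array([[-0.01993013,-0.99976803,0.00816537,0.09072803],[-0.99737559,0.01931255,-0.06977786,0.44247504],[0.06960398,-0.00953462,-0.99752914,1.10516647]])}
def ray(c,u,v):
    f,cx,cy,k=K[c]; p=cv2.undistortPoints(np.array([[[u,v]]],float),np.array([[f,0,cx],[0,f,cy],[0,0,1]]),np.array([k,0,0,0.]))[0,0]
    R=W[c][:,:3];t=W[c][:,3]; return -R.T@t, R.T@np.array([p[0],p[1],1])
def atz(c,u,v,z):
    o,d=ray(c,u,v); return (o+d*(z-o[2])/d[2]).round(4)
def proj(c,P):
    f,cx,cy,k=K[c]; q=W[c][:,:3]@np.array(P)+W[c][:,3]; a,b=q[:2]/q[2]; s=1+k*(a*a+b*b); return np.round([cx+f*a*s,cy+f*b*s],2)
def crop(u,v,x,y,k): return (u+.5)/k-.5+x,(v+.5)/k-.5+y
E
python3 - <<'E'
from h import *
for n,u,v,us,vs in(('a',227,300,244,274),('b',386,283,359,201),('c',540,262,472,131)):
    print(n,atz('top',*crop(u,v,185,145,7),.078),atz('scene',*crop(us,vs,140,225,5.5),.078))
print('cornersT',[atz('top',*crop(u,v,185,145,7),.078) for u,v in((124,208),(618,148),(641,350),(148,411))])
print('cornersS',[atz('scene',*crop(u,v,140,225,5.5),.078) for u,v in((122,262),(481,44),(590,132),(225,363))])
print('knobtop T',atz('top',*crop(222,185,320,195,7),.105),'S',atz('scene',*crop(188,85,305,210,7),.105))
print('collar T',atz('top',*crop(215,190,320,195,7),.080),'S',atz('scene',*crop(190,160,305,210,7),.080))
print('foot T',atz('top',*crop(205,210,320,195,7),.006),'S',atz('scene',*crop(190,325,305,210,7),.006))
for n,u,v,z in(('yellow',297,292,.1),('timer',302,243,.028),('strip',358,165,.015),('centri',422,215,.1),('box',243,267,.064)):print(n,atz('top',u,v,z))
E
```

```text
a [0.5535 0.3013 0.078 ] [0.5489 0.302  0.078 ]
b [0.5581 0.2509 0.078 ] [0.5545 0.2528 0.078 ]
c [0.564  0.2019 0.078 ] [0.5596 0.203  0.078 ]
cornersT [array([0.5836, 0.3337, 0.078 ]), array([0.6003, 0.1765, 0.078 ]), array([0.5351, 0.1701, 0.078 ]), array([0.5184, 0.3265, 0.078 ])]
cornersS [array([0.5811, 0.3333, 0.078 ]), array([0.5973, 0.1764, 0.078 ]), array([0.5321, 0.1697, 0.078 ]), array([0.5164, 0.3266, 0.078 ])]
knobtop T [0.4701 0.0064 0.105 ] S [0.4651 0.008  0.105 ]
collar T [0.471  0.0065 0.08  ] S [0.461  0.0106 0.08  ]
foot T [0.4717 0.004  0.006 ] S [0.4652 0.0072 0.006 ]
yellow [0.3193 0.1267 0.1   ]
timer [0.4288 0.1155 0.028 ]
strip [ 0.6123 -0.0204  0.015 ]
centri [ 0.4807 -0.1483  0.1   ]
box [0.3757 0.2473 0.064 ]
```

```bash
python3 -m pendant '60 0 0 -50 0 0 0; 60 100 -75 -60 0 0 0; 60 427 -333 -60 0 0 0.436;60 427 -333 -60 0 0 0.436;60 427 -333 -60 0 0 0.436;60 427 -333 -60 0 0 0.436;60 427 -333 -60 0 0 0.436;60 427 -333 -60 0 0 0.436;60 427 -333 -60 0 0 0.436;60 427 -333 -60 0 0 0.436'
```

```text
t: 1.1
position: [0.4207, -0.0862, 0.2899]
orientation: [1.0, -0.0, 0.0, 0.0]
wrist_force: [0.3, -0.3, 0.2]
gripper_width: 0.698
```

```bash
python3 -m pendant '50 0 0 0 0 0 0; 50 0 0 0 0 0 0'
```

```text
t: 1.3
position: [0.4204, -0.0874, 0.2896]
orientation: [1.0, 0.001, -0.0, 0.0]
wrist_force: [-0.1, -0.8, 0.1]
gripper_width: 0.59
```

```bash
python3 -m pendant '50 47 -94 0 0 0 0; 50 47 -94 0 0 0 0;50 47 -94 0 0 0 0;50 47 -94 145 0 0 0;50 47 -94 145 0 0 0;50 47 -94 145 0 0 0;50 47 -94 145 0 0 0;50 47 -94 145 0 0 0' && python3 - <<'E'
from h import *
s=snapshot('scene')['color'];t=snapshot('top')['color']
R=lambda i,x,y,w,h,k:cv2.resize(i[y:y+h,x:x+w],None,fx=k,fy=k,interpolation=cv2.INTER_CUBIC)
c=np.hstack([R(s,260,130,130,150,4)[:,:], np.zeros((600,0,3),np.uint8)])
cv2.imwrite('pics/d1.png',c);cv2.imwrite('pics/d1t.png',R(t,290,180,120,90,6))
E
```

```text
t: 2.1
position: [0.4674, 0.0044, 0.1462]
orientation: [1.0, -0.001, -0.0, 0.0]
wrist_force: [-0.3, -0.4, 0.9]
gripper_width: 0.586
```

View pics/d1.png

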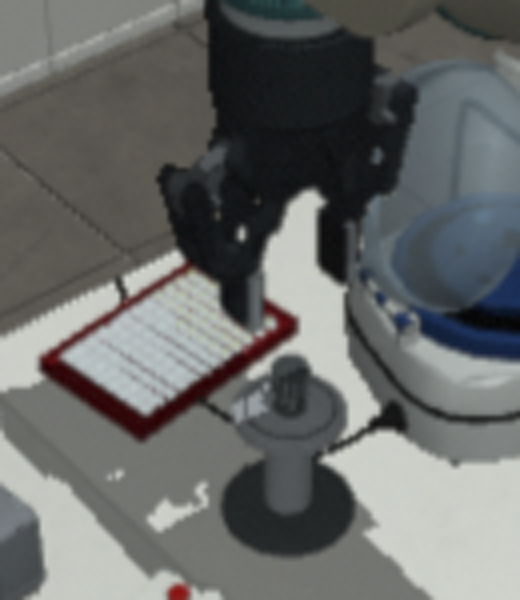

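View pics/d1t.png

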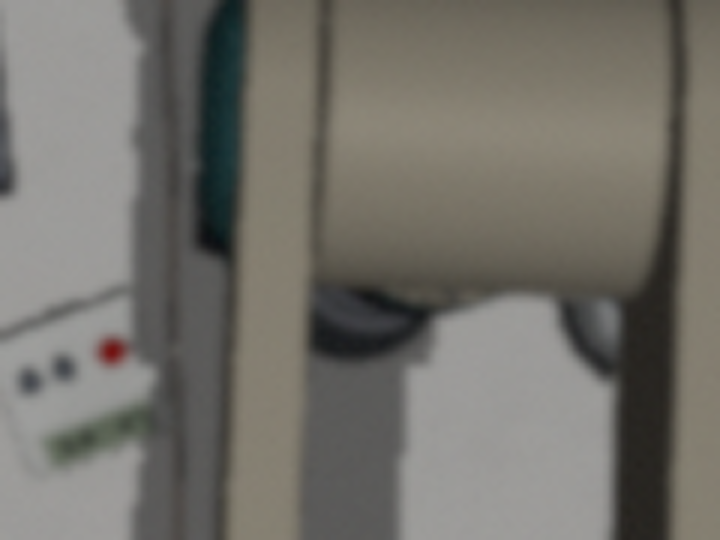

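```bash
python3 - <<'E'
from h import *
for z in(.146,.15,.155): p=proj('scene',(.4674,.0044,z)); print(z,(p-[260,130])*4)
print(((proj('scene',(.4674,.007,.105)))-[260,130])*4)
for y in(.007-.03,.007+.03): print((proj('scene',(.4674,y,.15))-[260,130])*4)
E
```

```text
0.146 [288.4  299.12]
0.15 [288.4  292.88]
0.155 [288.4 285. ]
[284.32 363.56]
[331.48 270.36]
[235.84 320.36]
```

```bash
python3 -m pendant '50 0 0 30 0 0 0;50 0 0 45 0 0 0;50 0 0 55 0 0 0;50 0 0 58 0 0 0;50 0 0 58 0 0 0'&& python3 - <<'E'
from h import *
s=snapshot('scene')['color']
R=lambda i,x,y,w,h,k:cv2.resize(i[y:y+h,x:x+w],None,fx=k,fy=k,interpolation=cv2.INTER_CUBIC)
cv2.imwrite('pics/d2.png',R(s,290,170,90,100,6))
E
```

```text
t: 2.7
position: [0.4681, 0.0056, 0.0882]
orientation: [1.0, -0.0, 0.001, 0.0]
wrist_force: [0.5, -0.6, 0.3]
gripper_width: 0.586
```

View pics/d2.png

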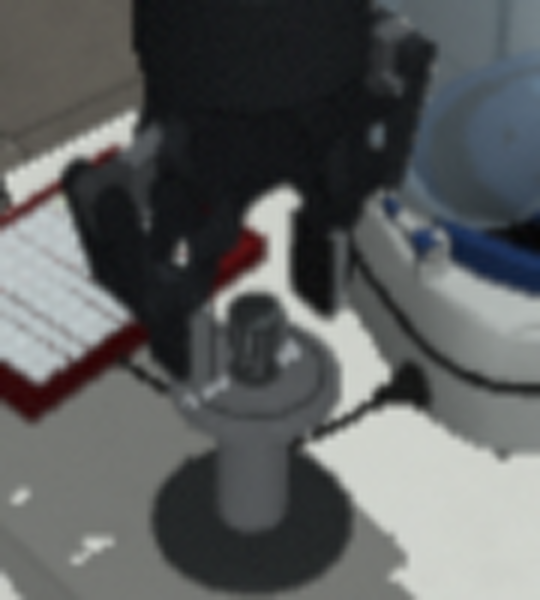

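```bash
python3 -m pendant '30 0 0 3 0 0 0;0 0 0 3 0 0 0;0 0 0 3 0 0 0;0 0 0 3 0 0 0;0 0 0 3 0 0 0;0 0 0 3 0 0 0;0 0 0 3 0 0 0'&& python3 - <<'E'
from h import *
s=snapshot('scene')['color']
R=lambda i,x,y,w,h,k:cv2.resize(i[y:y+h,x:x+w],None,fx=k,fy=k,interpolation=cv2.INTER_CUBIC)
cv2.imwrite('pics/d3.png',R(s,290,170,90,100,6))
E
```

```text
t: 3.45
position: [0.4677, 0.0057, 0.0845]
orientation: [1.0, -0.0, 0.0, 0.0]
wrist_force: [1.1, -0.4, 4.8]
gripper_width: 0.201
```

View pics/d3.png

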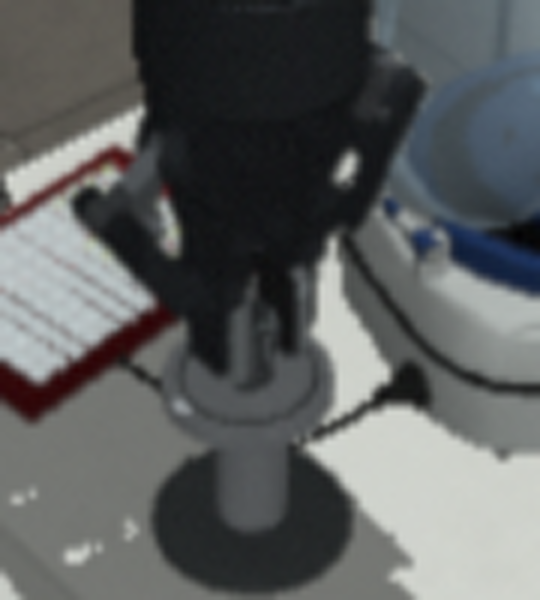

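```bash
python3 -m pendant '0 0 0 -20 0 0 0;0 0 0 -40 0 0 0;0 0 0 -70 0 0 0;0 0 0 -100 0 0 0;0 0 0 -100 0 0 0;0 0 0 -100 0 0 0'; python3 -m pendant '0 10 -20 0 0 0 0;0 22 -60 0 0 0 0;0 36 -100 0 0 0 0; 0 51 -140 0 0 0 0;0 65 -180 0 0 0 0;0 80 -220 0 0 0 0;0 89 -240 0 0 0 0;0 89 -245 0 0 0 0;0 89 -245 0 0 0 0;0 89 -245 0 0 0 0' && python3 - <<'E'
from h import *
s=snapshot('scene')['color'];t=snapshot('top')['color']
cv2.imwrite('pics/e1.png',s);cv2.imwrite('pics/e1t.png',t)
print(get_obs()['position'],get_obs()['wrist_force'])
E
```

```text
t: 4.1
position: [0.4671, 0.0058, 0.1833]
orientation: [1.0, -0.0, -0.0, -0.0]
wrist_force: [0.2, -0.0, -2.2]
gripper_width: 0.205
t: 5.1
position: [0.5559, 0.2497, 0.1829]
orientation: [1.0, -0.0, -0.001, 0.001]
wrist_force: [-0.2, -0.1, -2.1]
gripper_width: 0.204
[0.55621911 0.24961523 0.18377652] [ 0.25600793  0.26451943 -1.57706043]
```

View pics/e1.png

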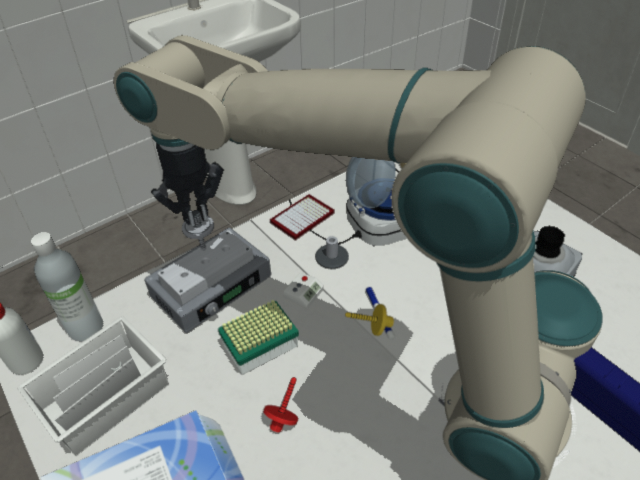

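View pics/e1t.png

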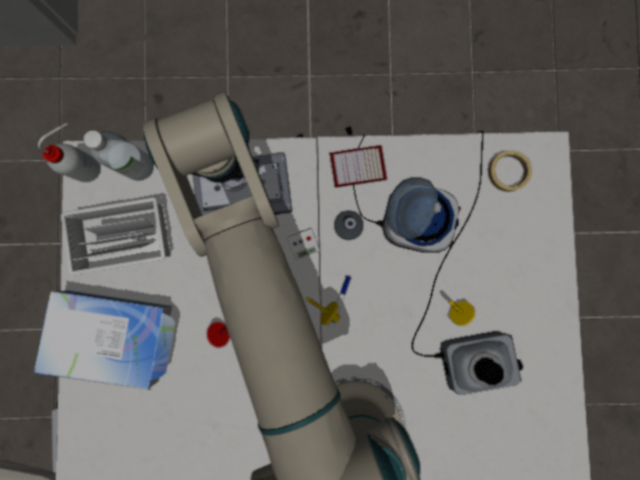

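```bash
python3 - <<'E'
import cv2
s=cv2.imread('pics/e1.png')
cv2.imwrite('pics/e1c.png',cv2.resize(s[185:305,140:275],None,fx=5.5,fy=5.5,interpolation=cv2.INTER_CUBIC)[:600])
E
```

```text
(no output)
```

View pics/e1c.png

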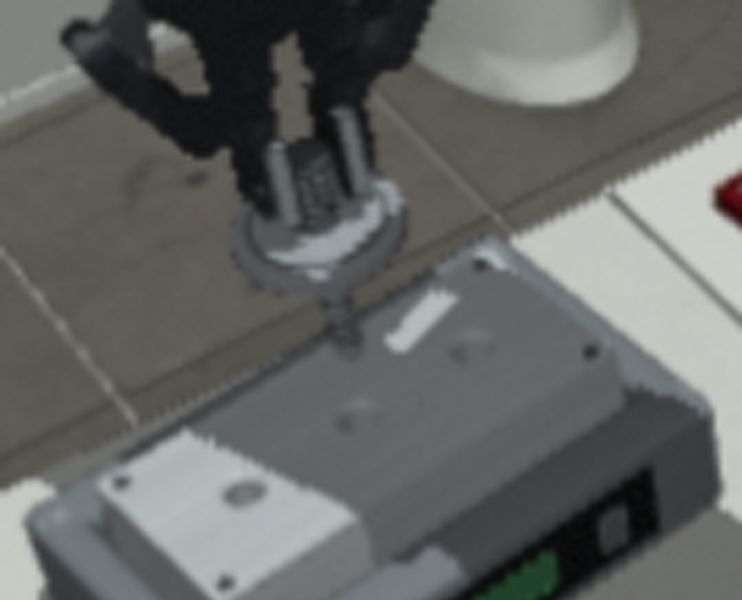

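```bash
python3 - <<'E'
from h import *
f=lambda P:((proj('scene',P)-[140,185]+.5)*5.5-.5).round(1)
for z in (.2038,.196,.170,.1113,.078):print(z,f((.556,.2497,z)))
for P in((.561,.2497,.1113),(.556,.2547,.1113)):print(P,f(P))
E
```

```text
0.2038 [303.3 147. ]
0.196 [307.4 165. ]
0.17 [320.7 223.5]
0.1113 [349.3 348.2]
0.078 [364.6 414.7]
(0.561, 0.2497, 0.1113) [342.3 340.3]
(0.556, 0.2547, 0.1113) [336.8 354.6]
```

```bash
python3 -m pendant '0 0 -2 15 0 0 0;0 0 -2 25 0 0 0;0 0 -2 25 0 0 0;0 0 -2 25 0 0 0' && python3 - <<'E'
from h import *
s=snapshot('scene')['color']
o=get_obs();p=o['position'];print(p,o['wrist_force'])
cv2.imwrite('pics/f1.png',cv2.resize(s[220:285,165:245],None,fx=9,fy=9,interpolation=cv2.INTER_CUBIC))
f=lambda P:((proj('scene',P)-[165,220]+.5)*9-.5).round(1)
for z in (p[2]-.0725,.078):print(z,f((p[0],p[1],z)))
for P in((p[0]+.001,p[1],.078),(p[0],p[1]+.001,.078)):print(P,f(P))
E
```

```text
t: 5.6
position: [0.5561, 0.2525, 0.1583]
orientation: [1.0, -0.0, -0.001, 0.0]
wrist_force: [-0.7, 0.7, -1.0]
gripper_width: 0.207
[0.55642353 0.25267505 0.15901764] [-1.00418255  0.37713446 -0.50243678]
0.08651763564269703 [352.8 341.6]
0.078 [359.1 369. ]
(np.float64(0.5574235255854872), np.float64(0.25267504835323745), 0.078) [356.9 366.4]
(np.float64(0.5564235255854872), np.float64(0.25367504835323745), 0.078) [355.2 371.1]
```

View pics/f1.png

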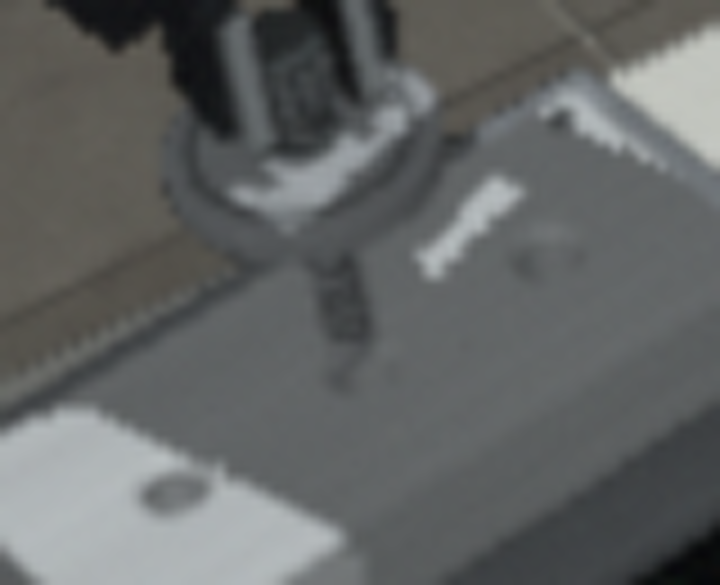

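```bash
python3 -m pendant '0 -0.7 0 4 0 0 0;0 -0.7 0 8 0 0 0;0 -0.7 0 11 0 0 0;0 -0.7 0 14 0 0 0;0 -0.7 0 14 0 0 0'
```

```text
t: 6.15
position: [0.5555, 0.2527, 0.1443]
orientation: [1.0, -0.0, -0.0, 0.0]
wrist_force: [-0.0, -0.4, -2.3]
gripper_width: 0.206
```

```bash
python3 -m pendant '0 0 0 4 0 0 0;0 0 0 8 0 0 0;0 0 0 12 0 0 0;0 0 0 16 0 0 0;0 0 0 20 0 0 0;0 0 0 20 0 0 0'
```

```text
t: 6.75
position: [0.5554, 0.2526, 0.1241]
orientation: [1.0, -0.0, -0.001, 0.0]
wrist_force: [-0.1, -0.1, -1.0]
gripper_width: 0.207
```

```bash
python3 -m pendant '0 0 0 1.5 0 0 0;0 0 0 3 0 0 0;0 0 0 3 0 0 0'; python3 -m pendant '0 0 0 1.5 0 0 0;0 0 0 3 0 0 0;0 0 0 3 0 0 0';python3 -m pendant '0 0 0 1.5 0 0 0;0 0 0 2 0 0 0;0 0 0 2 0 0 0'
```

```text
t: 7.05
position: [0.5557, 0.2527, 0.1219]
orientation: [1.0, -0.0, -0.0, 0.0]
wrist_force: [0.1, -0.8, -1.6]
gripper_width: 0.206
t: 7.35
position: [0.5566, 0.2529, 0.1208]
orientation: [1.0, -0.0, 0.002, -0.0]
wrist_force: [-0.5, -1.7, 4.8]
gripper_width: 0.205
t: 7.65
position: [0.5573, 0.253, 0.1205]
orientation: [1.0, -0.0, 0.003, -0.001]
wrist_force: [-1.6, -1.0, 10.1]
gripper_width: 0.202
```

```bash
python3 -m pendant '0 0 0 -3 0 0 0;0 0 0 -3.5 0 0 0;0 0 0 -3.5 0 0 0;0 0 0 -3.5 0 0 0'
```

```text
t: 8.05
position: [0.5559, 0.2529, 0.1209]
orientation: [1.0, -0.0, 0.0, -0.0]
wrist_force: [0.3, 0.0, 3.4]
gripper_width: 0.203
```

```bash
python3 -m pendant '20 0 0 -0.5 0 0 0;26 0 0 -0.5 0 0 0;36 0 0 -0.5 0 0 0;46 0 0 -0.5 0 0 0;46 0 0 -0.5 0 0 0;46 0 0 -0.5 0 0 0;46 0 0 -0.5 0 0 0;46 0 0 -0.5 0 0 0' && python3 - <<'E'
from h import *
s=snapshot('scene')['color']
cv2.imwrite('pics/g1.png',cv2.resize(s[200:300,140:260],None,fx=6,fy=6,interpolation=cv2.INTER_CUBIC))
print(get_obs()['position'])
E
```

```text
t: 8.85
position: [0.5557, 0.2528, 0.121]
orientation: [1.0, -0.0, 0.0, 0.0]
wrist_force: [0.3, -0.2, 0.8]
gripper_width: 0.536
[0.55570824 0.25273745 0.12099208]
```

View pics/g1.png

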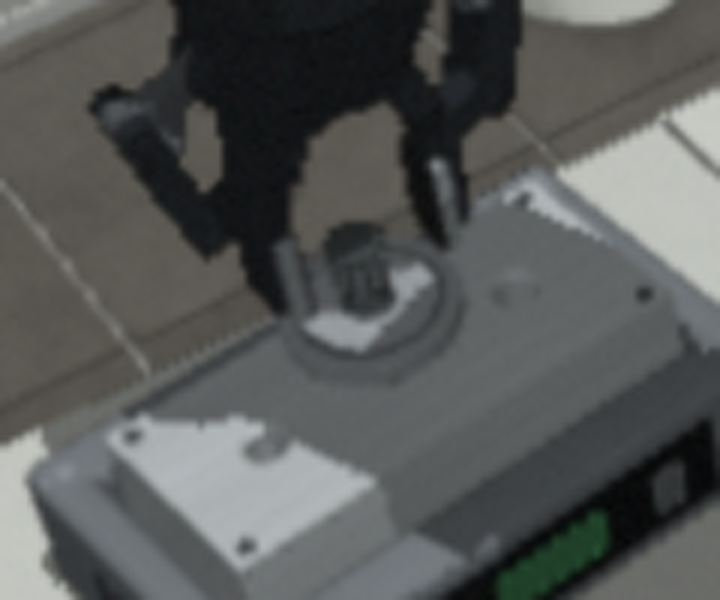

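```bash
python3 - <<'E'
from h import *
f=lambda P:((proj('scene',P)-[140,200]+.5)*6-.5).round(1)
for z in (.141,.125,.118,.11,.086,.078):print(z,f((.5557,.2527,z)))
E
```

```text
0.141 [357.6 227.1]
0.125 [366.2 263.8]
0.118 [369.9 279.6]
0.11 [374.  297.5]
0.086 [386.3 350. ]
0.078 [390.3 367.1]
```

```bash
python3 -m pendant '38 0 0 0 0 0 0;36 0 0 0 0 0 0;36 0 0 0 0 0 0;36 0 0 0 0 0 0'; python3 -m pendant '36 0 0 3 0 0 0;36 0 0 6 0 0 0;36 0 0 9 0 0 0;36 0 0 12 0 0 0;36 0 0 15 0 0 0;36 0 0 15 0 0 0' && python3 - <<'E'
from h import *
s=snapshot('scene')['color']
cv2.imwrite('pics/g2.png',cv2.resize(s[200:300,140:260],None,fx=6,fy=6,interpolation=cv2.INTER_CUBIC))
E
```

```text
t: 9.3
position: [0.5557, 0.2527, 0.121]
orientation: [1.0, -0.0, 0.0, 0.0]
wrist_force: [0.5, 0.1, 0.3]
gripper_width: 0.422
t: 9.9
position: [0.5556, 0.2526, 0.1056]
orientation: [1.0, -0.0, -0.0, 0.0]
wrist_force: [0.1, -0.7, 0.1]
gripper_width: 0.419
```

View pics/g2.png

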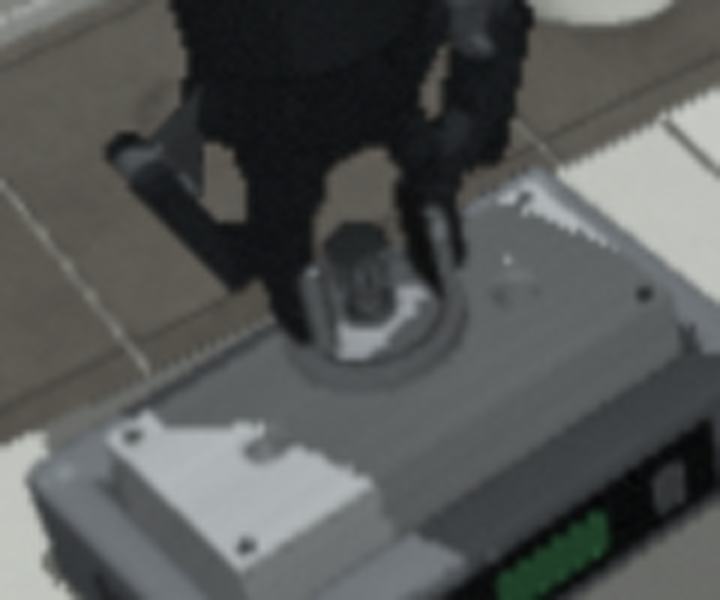

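```bash
python3 -m pendant '36 0 0 3 0 0 0;36 0 0 6 0 0 0;36 0 0 9 0 0 0;36 0 0 12 0 0 0;36 0 0 12 0 0 0'; python3 -m pendant '36 0 0 2 0 0 0;36 0 0 4 0 0 0;36 0 0 4 0 0 0';python3 -m pendant '36 0 0 2 0 0 0;36 0 0 4 0 0 0;36 0 0 4 0 0 0'
```

```text
t: 10.45
position: [0.5554, 0.2526, 0.0933]
orientation: [1.0, -0.0, -0.0, 0.0]
wrist_force: [0.4, -0.1, 0.3]
gripper_width: 0.422
t: 10.75
position: [0.5556, 0.2527, 0.0897]
orientation: [1.0, -0.0, -0.0, 0.0]
wrist_force: [-0.3, -0.2, 1.2]
gripper_width: 0.42
t: 11.05
position: [0.5557, 0.2526, 0.0858]
orientation: [1.0, -0.0, -0.0, 0.0]
wrist_force: [0.3, -1.1, 1.0]
gripper_width: 0.423
```

```bash
python3 - <<'E'
from h import *
s=snapshot('scene')['color']
cv2.imwrite('pics/g3.png',cv2.resize(s[205:290,155:250],None,fx=7,fy=7,interpolation=cv2.INTER_CUBIC))
E
```

```text
(no output)
```

View pics/g3.png

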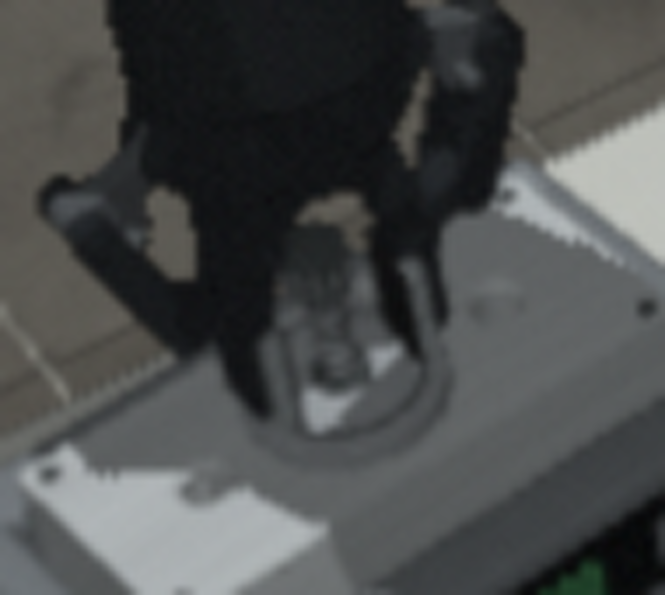

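The collar is sliding down: bare rod now shows between the knob and the boss. I'll keep pressing until it lands.

```bash
python3 -m pendant '36 0 0 1.5 0 0 0;36 0 0 3 0 0 0;36 0 0 3 0 0 0'; python3 -m pendant '36 0 0 1 0 0 0;36 0 0 2 0 0 0;36 0 0 2 0 0 0'
```

```text
t: 11.4
position: [0.556, 0.2528, 0.085]
orientation: [1.0, -0.0, 0.001, -0.0]
wrist_force: [-4.0, -4.3, 11.9]
gripper_width: 0.419
t: 11.7
position: [0.556, 0.2528, 0.0849]
orientation: [1.0, -0.0, 0.001, -0.0]
wrist_force: [-11.4, -5.3, 21.4]
gripper_width: 0.422
```

```bash
python3 -m pendant '36 0 0 1 0 0 0;36 0 0 2 0 0 0;36 0 0 2 0 0 0'
```

```text
t: 12.0
position: [0.5561, 0.2528, 0.0849]
orientation: [1.0, -0.0, 0.001, -0.0]
wrist_force: [-15.2, -8.7, 31.9]
gripper_width: 0.421
```

```bash
python3 -m pendant '36 0 0 -3 0 0 0;36 0 0 -6 0 0 0;36 0 0 -9 0 0 0;40 0 0 -12 0 0 0;40 0 0 -14 0 0 0;40 0 0 -14 0 0 0' && python3 - <<'E'
from h import *
s=snapshot('scene')['color']
cv2.imwrite('pics/g4.png',cv2.resize(s[205:290,155:250],None,fx=7,fy=7,interpolation=cv2.INTER_CUBIC))
E
```

```text
t: 12.6
position: [0.5558, 0.2528, 0.0931]
orientation: [1.0, -0.0, 0.0, -0.0]
wrist_force: [0.5, 0.2, 0.7]
gripper_width: 0.468
```

View pics/g4.png

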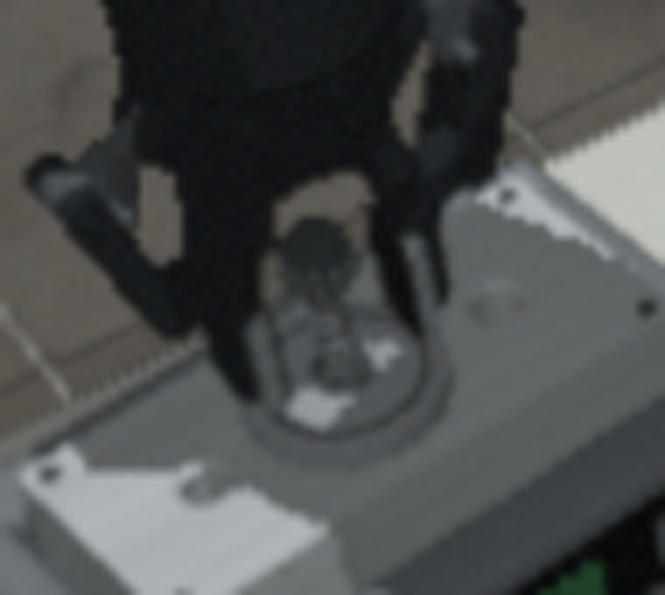

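```bash
python3 -m pendant '44 0 0 -10 0 0 0;44 0 0 -25 0 0 0;44 0 0 -45 0 0 0;44 0 0 -75 0 0 0;44 0 0 -120 0 0 0;44 0 0 -120 0 0 0;44 -30 60 -120 0 0 0;44 -100 150 -120 0 0 0;44 -100 200 -120 0 0 0;44 -100 200 -120 0 0 0'; python3 -m pendant '44 0 70 0 0 0 0;44 0 100 0 0 0 0;44 0 100 0 0 0 0' && python3 - <<'E'
from h import *
s=snapshot('scene')['color'];t=snapshot('top')['color']
cv2.imwrite('pics/k.png',s)
cv2.imwrite('pics/k1.png',cv2.resize(s[215:310,140:275],None,fx=5.5,fy=5.5,interpolation=cv2.INTER_CUBIC))
cv2.imwrite('pics/k2.png',cv2.resize(t[145:225,185:295],None,fx=7,fy=7,interpolation=cv2.INTER_CUBIC))
print([ (z,((proj('scene',(.5575,.2516,z))-[140,215]+.5)*5.5-.5).round(1)) for z in(.141,.089,.086,.078)])
E
```

```text
t: 13.65
position: [0.4642, 0.0742, 0.2142]
orientation: [1.0, 0.0, 0.001, 0.0]
wrist_force: [0.9, -0.7, 1.0]
gripper_width: 0.517
t: 13.95
position: [0.4649, -0.0295, 0.2144]
orientation: [1.0, -0.004, 0.001, 0.001]
wrist_force: [-0.1, 1.0, 0.7]
gripper_width: 0.515
[(0.141, array([328.1, 121.4])), (0.089, array([352.9, 228.1])), (0.086, array([354.2, 234. ])), (0.078, array([357.9, 249.8]))]
```

View pics/k1.png

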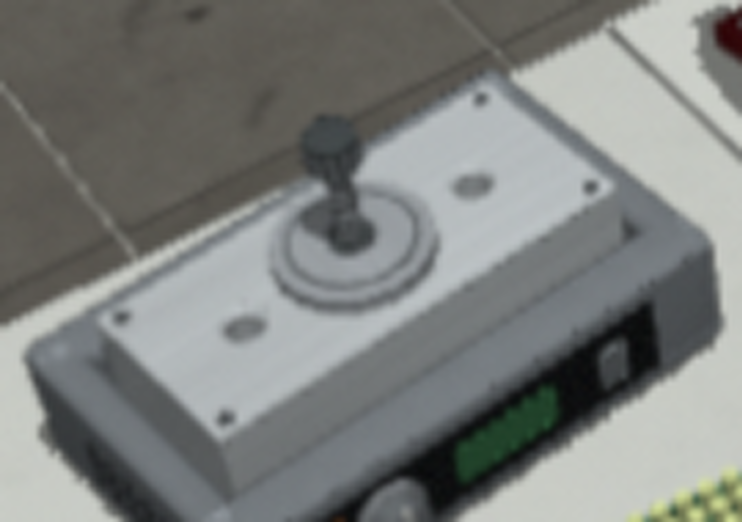

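View pics/k2.png

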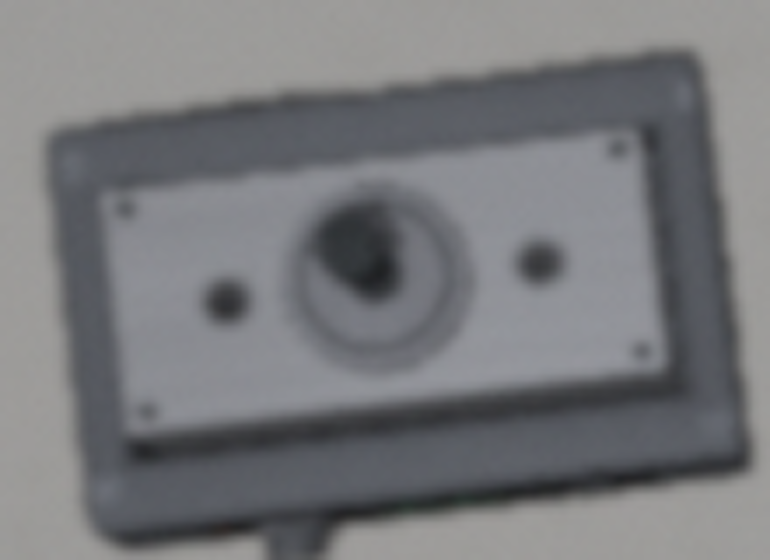

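View pics/k.png

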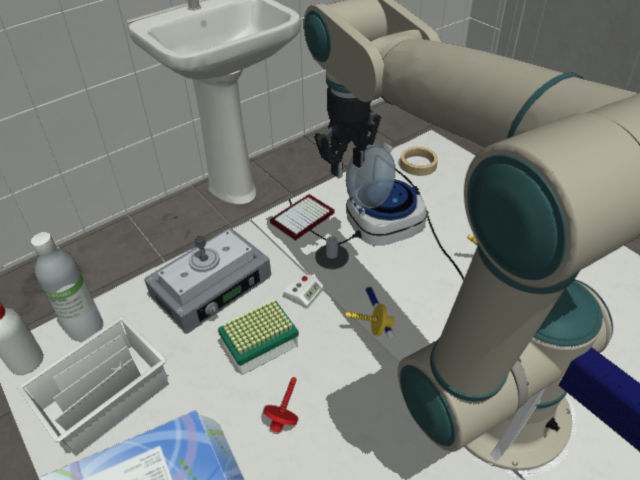

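```bash
python3 - <<'E'
from h import *
print('T',atz('top',*crop(353,243,185,145,7),.139),atz('top',*crop(379,278,185,145,7),.082))
print('S',atz('scene',*crop(331,134,140,215,5.5),.139),atz('scene',*crop(354,245,140,215,5.5),.082))
g=lambda P:((proj('top',P)-[185,145]+.5)*7-.5).round(1)
f=lambda P:((proj('scene',P)-[140,215]+.5)*5.5-.5).round(1)
# fitted upright prediction overlay
for n,F,c,name in(('top',g,atz('top',*crop(379,278,185,145,7),.082),'k2'),('scene',f,atz('scene',*crop(354,245,140,215,5.5),.082),'k1')):
    im=cv2.imread(f'pics/{name}.png')
    for r,z,col in((.03,.078,(0,0,255)),(.03,.086,(0,255,0)),(.009,.089,(255,255,0)),(.01,.139,(0,255,255))):
        pts=np.array([F((c[0]+r*np.cos(a),c[1]+r*np.sin(a),z)) for a in np.linspace(0,6.283,60)]).astype(int)
        cv2.polylines(im,[pts.reshape(-1,1,2)],True,col,1)
    cv2.imwrite(f'pics/{name}o.png',im)
E
```

```text
T [0.5592 0.2515 0.139 ] [0.559  0.2525 0.082 ]
S [0.5534 0.2531 0.139 ] [0.5566 0.2529 0.082 ]
```

View pics/k1o.png

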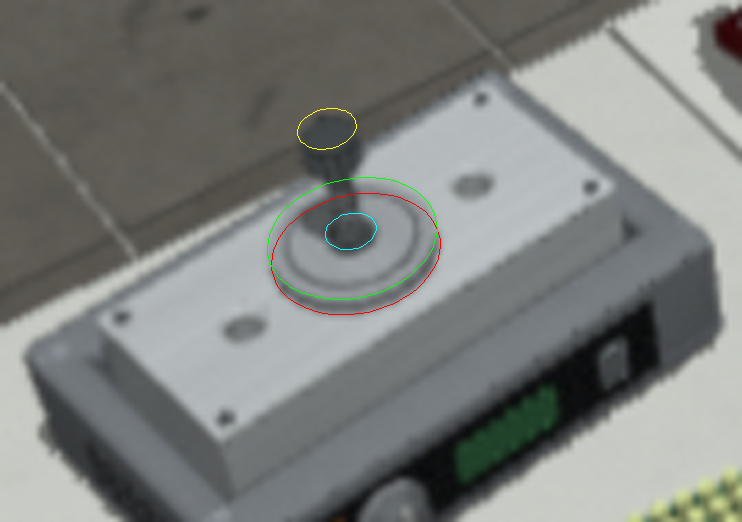

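View pics/k2o.png

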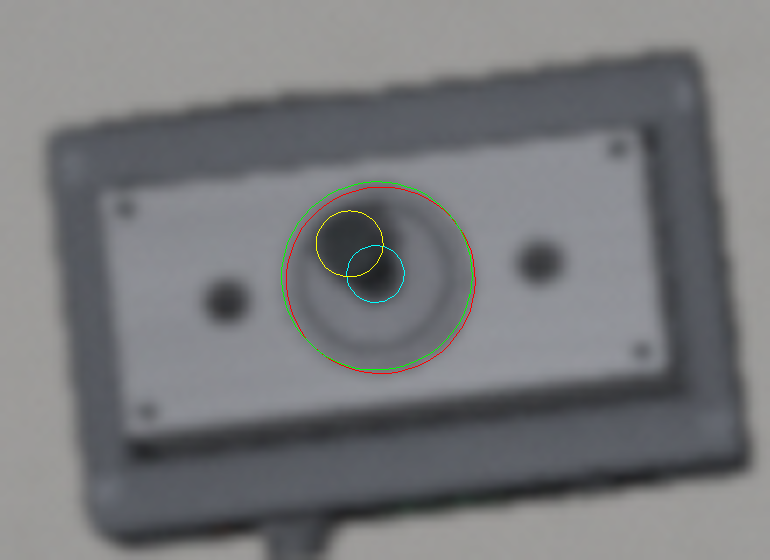

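```bash
python3 -m pendant '44 -30 -50 -40 0 0 0;44 -30 -60 -60 0 0 0;44 -30 -60 -60 0 0 0;44 -30 -60 -60 0 0 0;44 -30 -60 -60 0 0 0' && python3 - <<'E'
from h import *
t=snapshot('top')['color'];cv2.imwrite('pics/z.png',t)
o=get_obs();print(o['wrist_force'],o['t'],abs(o['qd']).max())
finish_job()
E
```

```text
t: 14.55
position: [0.4349, 0.0361, 0.2722]
orientation: [1.0, 0.001, -0.001, 0.0]
wrist_force: [0.3, 0.0, -0.5]
gripper_width: 0.513
[ 0.16414333 -0.20450698  0.39758926] 14.6 0.01457959903351852
the job is handed in; nothing more can be done
```

View pics/z.png

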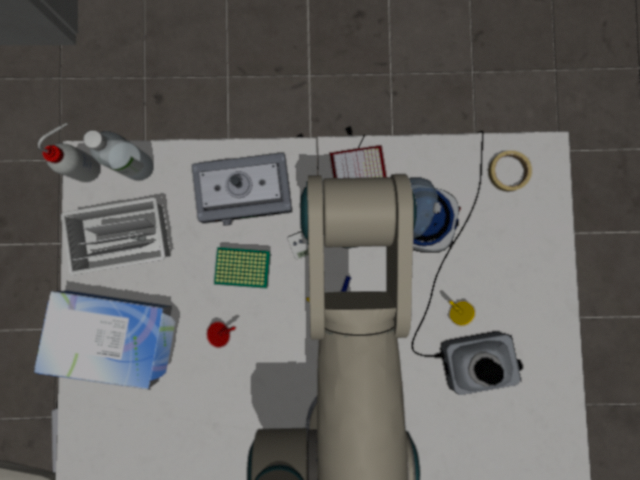

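The depth rod is standing free on the slug in the middle well (well_b), with its collar pushed down flat on the block. I handed the job in at 14.6 s; no verdict was reported.

- **Finding the well:** The first top view showed a bright patch in the middle well, so I sounded that one first. The rod, lowered in the grip, met resistance about 30 mm down. A clear well is 52 mm deep, so I took this as the slug and did not sound the other two wells.
- **Setting the rod and collar:** I opened the fingers while the rod rested on the slug and left it standing free for about 0.5 s. The collar was then roughly 20 mm above the block. I pushed it down with the open fingers until it stopped on the block at about 32 N, then backed away.
- **Last checks:** Outlines of an upright rod and flat collar matched both pictures. The apparent tilt was about 0.02 rad in the top view and up to about 0.06 rad in the scene view. That is right at the limit, though the measurement is uncertain and the collar looked flat. The wrist force was near zero.
- **Bystanders:** The tip box, timer and strip plate showed no visible movement in the pictures; I did not measure them at the end.
- **Disagreements:** Contact during sounding put the slug at about 30 mm, while the final pictures suggest 32 to 35 mm. Either is within the allowed range. The collar had also slid several millimetres down the rod before I pushed it, probably during the grasp.
- **Look-alikes:** The red and yellow look-alike rods were lying tipped over by the time I reached the heater. I did not knowingly touch them and did not look into why.

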